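# Change the seal at the bottom of a stub axle

## Task

Change the worn, rust-brown seal at the bottom of the stub axle: take the brass spacer and the bearing off and lay both flat, side by side, on the clean white tray, then put the worn seal in the red scrap tray. Slide the new green seal fully down onto the axle, then put the bearing back on it and the spacer on top, each sitting flat on the one below. Set the spacer, bearing and new seal down rather than dropping them, let go of everything at the end, and leave the grease tin and the fluid bottle standing where they are.

Things in the scene. Friction and masses are not known exactly. Their poses are not given: they have to be found in the camera images.
- stub_axle: Steel stub axle standing upright on a square dark fixture plate (140 x 140 x 8 mm), fixed. Origin on the bench, on the axle's centre line; z up, x and y along the plate's sides. Round flange, diameter 130 mm, its top 20 mm above the bench, with two 6 mm high bolt heads at x = +55 and -55 mm. At the start it carries, from the bottom, worn seal, bearing and spacer, loose and sliding freely.
- axle_seat (a point): Flat top of the axle's boss (diameter 52 mm), on the centre line, 38 mm above the bench; z up: the seal rests here. The shaft above it is stepped, with sloping shoulders: diameter 34 mm for the seal, 27 for the bearing, 21 for the spacer, with a tapered nose ending 49 mm above this point. Fully home, the centre of the seal is 6, of the bearing 20.5, of the spacer 37 mm above it.
- spacer_center (a point): Brass spacer, a plain ring: outer diameter 42, bore 26, height 16 mm, about 90 g. The point is its centre, half-way up; z along its axis. At the start uppermost on the axle.
- bearing_center (a point): Roller bearing, bright steel ring with rollers and a brass cage seen on top: outer diameter 54, bore 32, height 17 mm, about 160 g. The point is its centre, half-way up; z along its axis. At the start on the axle under the spacer.
- old_seal_center (a point): Worn seal, rust-brown ring with a dark brown lip: outer diameter 66, bore 40, height 12 mm, about 60 g. The point is its centre, half-way up; z along its axis. At the start lowest on the axle, on the boss, its rim showing around the bearing; it overhangs the boss by 7 mm, with 18 mm of free height under its rim down to the flange.
- new_seal_center (a point): New seal, green ring of the same size as the worn one: outer diameter 66, bore 40, height 12 mm, about 60 g. The point is its centre, half-way up; z along its axis. At the start it lies flat on a closed blue carton (100 x 100 x 22 mm, fixed), so its underside is 22 mm above the bench.
- clean_tray: Shallow white enamel tray, fixed, 220 mm (x) by 150 mm (y), floor 3 mm thick, with a 4 mm wide lip that rises 4 mm above the floor and has a blue edge. Origin under its centre, on the bench; z up.
- scrap_tray: Red plastic tray, fixed, 150 x 150 mm outside, walls 30 mm high and 4 mm thick, floor 4 mm thick. Origin under its centre, on the bench; z up.
- grease_tin: Yellow round tin with a white band and a steel lid, diameter 75, height 59 mm, loose; not to be moved. Origin at the centre of its underside.
- fluid_bottle: Grey round bottle with a black cap, diameter 58, height 150 mm, loose; not to be moved. Origin at the centre of its underside.
There are look-alikes about, which are no part of the job. What is meant by the part that bears new_seal_center is not purple, and is the larger of those in its own colour.

How it is judged:
By the outcome, as a careful person would: the job done as asked, in the order asked, and still so for the second after the job is handed in, with the robot touching nothing.
It also fails if it takes over 144 s, if anything falls off the work surface, if the arm or the gripper's body presses on something with over 40 N, if the wrist force passes 120 N, or if a joint passes its speed limit or range.

## Robot

A 7-joint arm with a two-finger parallel gripper is mounted at the origin on the work surface. World frame = base frame: x ahead of the robot, y to its left, z up, the work surface at z = 0. Lengths are in m, angles in degrees, forces in N, time in s.
With the tool pointing down it reaches from about 0.4 to 0.85 m from the base axis. Payload 4.5 kg.
Tool frame: the origin (TCP) lies at the very end of the fingers, on their centre line; the grasp point (between the pads) lies 19 mm behind it; z points along the fingers, y is the direction in which the jaws open and shut (so a half turn about z gives the same grasp; the last joint's range is limited). The gripper opens to 88 mm and grips with 3 to 60 N. Pads are 18 mm wide; open, the fingers measure 123 mm over their backs; the gripper's body (75 mm by 187 mm) begins 45 mm behind the grasp point.
Start: joints at [-63.839, 39.483, -11.15, 89.685, 9.013, 51.709, -12.324], TCP at [0.256, 0.57, 0.239] pointing down, gripper open.
Joint ranges: [-172.22, 172.22], [-26.19, 119.32], [-84.43, 86.54], [7.71, 146.69], [-57.33, 237.33], [2.42, 119.75], [-152.13, 152.13]. Speed limits (degrees/s): [147.25, 147.25, 180, 180, 180, 180, 180].

## Interface

Orientations are given as a 3x3 rotation matrix whose columns are the frame's x, y, z axes.
In Python, from plant import r, move_gripper, planner, observe, viewer, order, models gives the robot as it stands. The module is installed in compiled form; this text tells all that it offers. Calls block until the motion is done:
- r.move_pose(position, orientation): joint-space move of the TCP to a pose.
- r.servo_line(position, max_speed=0.15, ori=None): straight line of the TCP; ori=None keeps the orientation; max_speed is the mean speed in m/s.
- r.goto_joints(angles): joint-space move.
- move_gripper(opening): finger opening in m; the grip force is fixed at half the most; returns when the fingers have stopped.
- r.hold(seconds).
- planner.ik(position, orientation): joint angles nearest the present ones, or None.
- observe(): the state.
- viewer.capture(name): name is "scene" or "top" or "wrist"; returns a dict with "image" (384x512x3 uint8, red, green, blue), "mtx" (3x3 intrinsics, pixels), "dist_coeffs" ([k1, k2, p1, p2, k3] as OpenCV has them; the pictures are not rectified), "R" (3x3) and "t" (3): a world point X has camera coordinates R X + t. Camera axes: x right, y down, z forward; pixel columns grow to the right and rows downward; lengths in m; the calibration is good to about 2 mm. A picture is of the moment at which its call begins. There is no depth.
A pose or a line that the arm cannot do raises r.IKError and nothing moves.
- order.finish_job(): hands the job in, once; it reports no verdict.
Trained networks look in a picture, given as the dict that the camera call returned (one of the last four; its "shot" number tells which), for a name from the list of things; names that differ only in an ending like _2 or _b are one class to them, and where a whole thing is asked for, a point or a joint stands for the part that bears it (a point fixed in the world has none). Each returns a list of dicts, best first, with "confidence" (0 to 1); they miss things now and then, are a little off and sometimes report something else, mostly with a low value. They report only what shows in the picture. A call takes as long as a camera call. They do not tell look-alikes from the thing itself.
- models.cut_out(thing, picture): "mask" (384x512 bool, what is visible of it).
- models.tip_of(thing, picture): "position" ([x, y, z] in m, in world coordinates, good to about 4 mm: a listed point, or the origin of a listed thing).
The state is a dict: "time_s": time; "joint_positions": joint angles; "joint_vel": joint speeds; "joint_efforts": joint torques, N m; "position": TCP position; "tool_rot": TCP orientation; "ft_force": force on the tool from outside, world axes, zero at the start; "torque": the same for the moment, N m; "opening": finger opening in m.
Only numpy, scipy, OpenCV 4.12 (cv2) and the standard library are available. Lean on these libraries where they do the work, as an engineer would, in place of code of your own. Each camera call takes 0.05 s, during which the arm holds its last target.

## Working session

There is one attempt and no reset: what is moved stays moved. The work goes in short steps, each a Python script; the robot and the scene stay as the last script left them, time stands still between calls to the robot, and variables do not carry over. Pictures are saved under pics/ and viewed, and the job is handed in when it is done.

```bash
ls; mkdir -p pics; python3 - <<'E'
from plant import r, move_gripper, planner, observe, viewer, order, models
import cv2
print(observe())
for n in ["scene","top","wrist"]:
    p=viewer.capture(n)
    cv2.imwrite(f"pics/a_{n}.png",p["image"][:,:,::-1])
    print(n,p["shot"],p["mtx"].tolist(),p["dist_coeffs"],p["R"].tolist(),p["t"])
    if n!="wrist":
        for t in ["stub_axle","axle_seat","spacer_center","bearing_center","new_seal_center","clean_tray","scrap_tray","grease_tin","fluid_bottle"]:
            print(t,[(d["position"],round(d["confidence"],2)) for d in models.tip_of(t,p)][:4])
print(observe()["time_s"])
E
```

```text
pics
{'time_s': 0.0, 'joint_positions': array([-63.83753854,  39.53213573, -11.14648291,  89.74548858,
         9.01165611,  51.70798429, -12.32560327]), 'joint_vel': array([-0.0867928 , -0.01835735, -0.052239  , -0.01563968, -0.04545033,
       -0.01737135,  0.03598924]), 'joint_efforts': array([ 4.32041543e-04, -5.27567267e+01, -1.26674473e+00, -1.53430957e+01,
       -5.25753584e-02,  6.32162264e-03,  1.65555398e-04]), 'position': array([0.25622601, 0.56937147, 0.23791929]), 'tool_rot': array([[-9.11965807e-01,  4.10265697e-01, -6.51300888e-04],
       [ 4.10266202e-01,  9.11964247e-01, -1.68965755e-03],
       [-9.92454071e-05, -1.80811665e-03, -9.99998360e-01]]), 'ft_force': array([ 0.895174  , -0.0238171 ,  0.71796403]), 'torque': array([ 0.02397218, -0.00906072,  0.01627398]), 'opening': 0.08818161498462804}
scene 1 [[373.38201861942196, 0.0, 254.70933155266061], [0.0, 373.38201861942196, 184.78585182569273], [0.0, 0.0, 1.0]] [0.03895293 0.         0.         0.         0.        ] [[-0.7923094137384143, 0.6101180476743571, 0.001326952719982915], [0.3981342645446838, 0.5186693
[... 1247 characters left out ...]
], 0.55), ([0.4496, 0.3536, 0.0798], 0.55)]
new_seal_center [([0.5996, 0.1078, 0.0257], 0.8), ([0.4454, 0.0486, 0.0035], 0.72)]
clean_tray [([0.6038, -0.1279, -0.0035], 0.58)]
scrap_tray [([0.4755, -0.3584, 0.0002], 0.79)]
grease_tin []
fluid_bottle [([0.694, -0.3645, -0.0029], 0.58)]
wrist 3 [[284.8908186444557, 0.0, 251.41698190021185], [0.0, 284.8908186444557, 199.28627933199337], [0.0, 0.0, 1.0]] [-0.01179705  0.          0.          0.          0.        ] [[0.4108854099291899, 0.9116862445733007, 0.0011710521577916863], [0.8632462771223098, -0.3894666145631037, 0.321125553600504], [0.2932218357179372, -0.13093489831435126, -0.947035906110015]] [-0.62504695 -0.04343869  0.39072432]
1.05
```

View pics/a_scene.png

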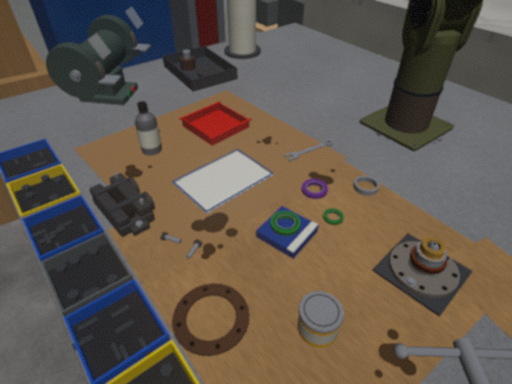

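View pics/a_top.png

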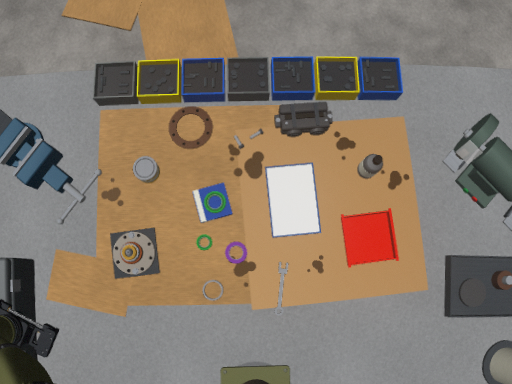

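View pics/a_wrist.png

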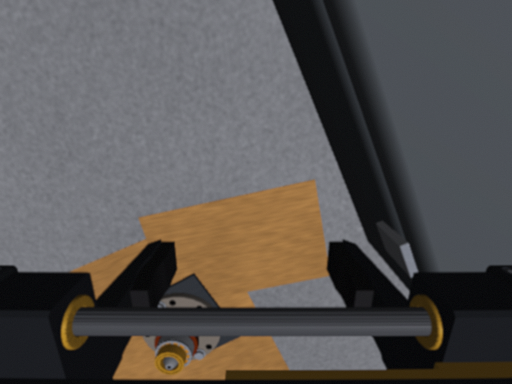

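```bash
cat > h.py <<'E'
from plant import r, move_gripper, planner, observe, viewer, order, models
import cv2, numpy as np
RD=np.diag([-1.,1.,-1.])
def Ry(deg):
    a=np.radians(deg); c,s=np.cos(a),np.sin(a)
    return np.array([[c,-s,0],[s,c,0],[0,0,1]])@RD
def proj(p,X):
    X=np.atleast_2d(np.array(X,float))
    uv,_=cv2.projectPoints(X,cv2.Rodrigues(p["R"])[0],np.array(p["t"],float),np.array(p["mtx"]),np.array(p["dist_coeffs"],float))
    return uv[:,0]
def toplane(p,uv,z):
    n=cv2.undistortPoints(np.array(uv,float).reshape(-1,1,2),np.array(p["mtx"]),np.array(p["dist_coeffs"],float))[:,0]
    d=np.c_[n,np.ones(len(n))]@np.array(p["R"]); C=-np.array(p["R"]).T@np.array(p["t"])
    return (C+d*((z-C[2])/d[:,2])[:,None])[:,:2]
def snap(n,name,scale=1):
    p=viewer.capture(n); im=p["image"][:,:,::-1].copy()
    cv2.imwrite(f"pics/{name}.png",im); return p
def tm(): return round(observe()["time_s"],2)
def st(s=""):
    o=observe(); print(s,"t",round(o["time_s"],2),"pos",o["position"].round(4),"F",o["ft_force"].round(1),"op",round(o["opening"],4))
E
python3 - <<'E'
from h import *
p=viewer.capture("wrist"); o=observe()
C=-p["R"].T@p["t"]; T=o["tool_rot"]
print("cam in tool",T.T@(C-o["position"]), "fwd",T.T@p["R"][2], "tcp px",proj(p,o["position"]))
# predict: TCP above axle with R=RD, height
for q in [(0.45,0.357,0.25),(0.45,0.357,0.2),(0.36,0.357,0.25),(.6,.109,.2),(.6,-.127,.2),(.475,-.358,.2)]:
    j=planner.ik(q,RD); print(q,None if j is None else np.round(j,0))
# project axle in predicted
camT=T.T@(C-o["position"]); Rc=p["R"]@T
for q in [(0.45,0.357,0.25),(0.36,0.357,0.2),(0.52,0.357,0.2)]:
    pp=dict(p); pp["R"]=Rc@RD.T; pp["t"]=-pp["R"]@(np.array(q)+RD@camT)
    print(q,proj(pp,[[.45,.357,.083],[.45,.357,.02]]))
E
```

```text
cam in tool [ 0.08394064 -0.00036382 -0.14595877] fwd [-3.21141998e-01  8.06327856e-04  9.47030711e-01] tcp px [[251.86750379 255.52063315]]
(0.45, 0.357, 0.25) [-31.  36. -20.  98.  15.  50.  32.]
(0.45, 0.357, 0.2) [-32.  39. -19. 101.  17.  43.  30.]
(0.36, 0.357, 0.25) [-37.  31. -20. 109.  15.  43.  25.]
(0.6, 0.109, 0.2) [ -2.  42. -22.  94.  20.  47.  57.]
(0.6, -0.127, 0.2) [ 21.  43. -24.  94.  22.  49.  78.]
(0.475, -0.358, 0.2) [ 49.  42. -29.  97.  26.  48.  98.]
(0.45, 0.357, 0.25) [[251.49039127 180.77554038]
 [251.42900317 168.61327466]]
(0.36, 0.357, 0.2) [[251.59770276 274.23889727]
 [251.51573594 246.19757807]]
(0.52, 0.357, 0.2) [[251.52064424 119.29589364]
 [251.43985753 116.15350916]]
```

```bash
python3 - <<'E'
from h import *
r.move_pose([.45,.356,.22],RD); st()
p=snap("wrist","b1")
for t in ["stub_axle","axle_seat","spacer_center","bearing_center","old_seal_center"]:
    print(t,[(d["position"],round(d["confidence"],2)) for d in models.tip_of(t,p)][:3])
m=models.cut_out("spacer_center",p); print(len(m),m[0]["confidence"])
np.savez("b1.npz",**{k:np.array(v) for k,v in p.items()},m=m[0]["mask"])
st()
im=cv2.imread("pics/b1.png"); cv2.imwrite("pics/b1z.png",cv2.resize(im[80:330,130:380],None,fx=2.4,fy=2.4,interpolation=cv2.INTER_CUBIC))
E
```

```text
t 2.22 pos [0.4491 0.3577 0.2203] F [-1.2  0.3 -0.3] op 0.0878
stub_axle [([0.4469, 0.3528, 0.0018], 0.95)]
axle_seat [([0.4517, 0.358, 0.0402], 0.8)]
spacer_center [([0.4441, 0.3571, 0.0763], 0.88)]
bearing_center []
old_seal_center []
1 0.78
 t 2.57 pos [0.4496 0.3567 0.22  ] F [ 0.   0.4 -0.1] op 0.0881
```

View pics/b1z.png

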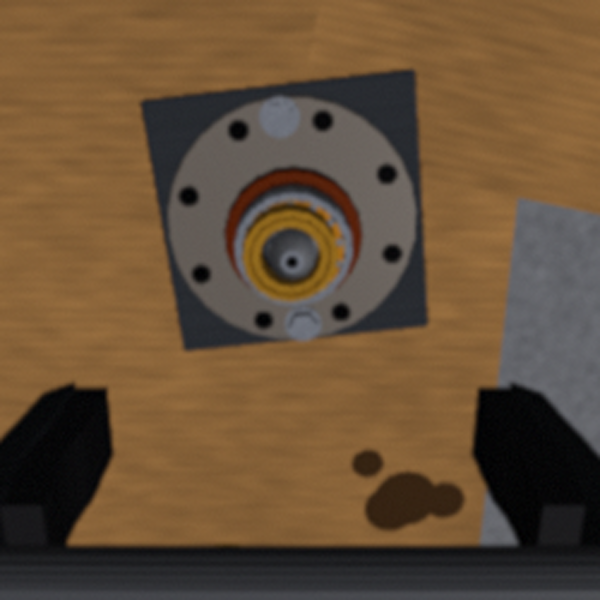

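```bash
cat >> h.py <<'E'
from scipy.optimize import minimize
def silh(p,pts,S=4):
    uv=proj(p,pts); h=cv2.convexHull(np.round(uv*S*16).astype(np.int32))
    m=np.zeros((384*S,512*S),np.uint8); cv2.fillPoly(m,[h],255,shift=4)
    return cv2.resize(m,(512,384),interpolation=cv2.INTER_AREA)/255.
a_=np.linspace(0,2*np.pi,120,endpoint=False)
def cyl(x,y,z0,z1,rad):
    c=np.c_[x+rad*np.cos(a_),y+rad*np.sin(a_)]
    return np.r_[np.c_[c,0*a_+z0],np.c_[c,0*a_+z1]]
def fitm(p,mask,f,x0,step):
    mk=cv2.GaussianBlur(mask.astype(float),(0,0),.8)
    g=lambda v:((cv2.GaussianBlur(silh(p,f(v)),(0,0),.8)-mk)**2).sum()
    x0=np.array(x0,float); sx=np.vstack([x0]+[x0+np.eye(len(x0))[i]*step[i] for i in range(len(x0))])
    s=minimize(g,x0,method="Nelder-Mead",options=dict(initial_simplex=sx,xatol=1e-5,fatol=1e-3))
    return s.x,s.fun,mask.sum()
def comp(mask,uv):
    n,l=cv2.connectedComponents(mask.astype(np.uint8)); k=l[int(uv[1]),int(uv[0])]
    if k==0:
        ys,xs=np.nonzero(l); i=np.argmin((xs-uv[0])**2+(ys-uv[1])**2); k=l[ys[i],xs[i]]
    m=(l==k).astype(np.uint8); c,_=cv2.findContours(m,cv2.RETR_EXTERNAL,cv2.CHAIN_APPROX_NONE)
    cv2.drawContours(m,c,-1,1,-1); return m>0
def hsv(p): return cv2.cvtColor(p["image"],cv2.COLOR_RGB2HSV)
E
python3 - <<'E'
from h import *
def square(v):
    x,y,t=v; c,s=np.cos(t),np.sin(t); q=.07*np.array([[1,1],[-1,1],[-1,-1],[1,-1]])@np.array([[c,s],[-s,c]])+[x,y]
    return np.r_[np.c_[q,np.zeros(4)],np.c_[q,np.full(4,.008)]]
for n in ["wrist","top","scene"]:
    p=viewer.capture(n); H=hsv(p)
    c=proj(p,[.45,.356,.008])[0]
    near=np.zeros((384,512),bool); 
    wood=(H[...,0]>8)&(H[...,0]<24)&(H[...,1]>90)&(H[...,2]>80)
    uvq=cv2.convexHull(proj(p,cyl(.45,.356,0,.09,.12)).astype(np.int32)); rg=np.zeros((384,512),np.uint8); cv2.fillPoly(rg,[uvq],1)
    print(n,H[int(c[1])-5:int(c[1])+5:5,int(c[0])-40:int(c[0])+40:8].tolist()[0])
    m=comp(cv2.morphologyEx(((~wood)&(rg>0)).astype(np.uint8),cv2.MORPH_OPEN,np.ones((3,3))),proj(p,[.45,.30,.008])[0])
    if n=="scene": pass
    cv2.imwrite(f"pics/m_{n}.png",np.hstack([p["image"][:,:,::-1],cv2.cvtColor(m.astype(np.uint8)*255,cv2.COLOR_GRAY2BGR)])[::1,::1])
    print("plate",fitm(p,m,square,[.45,.356,.05],[.005,.005,.05]))
    # spacer brass
    y=(H[...,0]>17)&(H[...,0]<28)&(H[...,1]>150)&(H[...,2]>140)
    sp=models.cut_out("spacer_center",p)
    if sp:
        print("spacer",sp[0]["confidence"],fitm(p,comp(sp[0]["mask"],proj(p,[.45,.356,.083])[0]),lambda v:cyl(v[0],v[1],.067,.083,.021),[.45,.356],[.005,.005]))
st()
E
```

```text
wrist [[11, 31, 90], [14, 33, 100], [13, 42, 85], [174, 28, 45], [0, 16, 93], [20, 211, 76], [18, 209, 66], [8, 34, 119], [8, 213, 78], [13, 28, 109]]
plate (array([0.44847447, 0.35796513, 0.11886681]), np.float64(63.303267014745146), np.int64(11538))
spacer 0.66 (array([0.44762806, 0.35721405]), np.float64(33.094458436312436), np.int64(1262))
top [[33, 84, 70], [33, 91, 53], [24, 108, 33], [20, 36, 21], [20, 171, 179], [130, 12, 62], [150, 9, 54], [20, 33, 154], [17, 130, 175], [17, 130, 180]]
plate (array([0.43189622, 0.38905971, 0.3846795 ]), np.float64(1482.391685722887), np.int64(3775))
scene [[90, 9, 56], [8, 18, 58], [14, 27, 105], [15, 34, 104], [0, 46, 44], [8, 163, 83], [102, 16, 79], [110, 9, 85], [9, 173, 84], [14, 32, 103]]
plate (array([0.44814928, 0.35813951, 0.12091327]), np.float64(242.52874510494567), np.int64(4005))
spacer 0.73 (array([0.44875271, 0.3568326 ]), np.float64(18.69802603816965), np.int64(408))
 t 2.87 pos [0.45  0.356 0.22 ] F [-1.  -0.4 -1.1] op 0.0883
```

```bash
python3 - <<'E'
from h import *
def rect(hx,hy,z1):
    def f(v):
        x,y,t=v; c,s=np.cos(t),np.sin(t); q=np.array([[hx,hy],[-hx,hy],[-hx,-hy],[hx,-hy]])@np.array([[c,s],[-s,c]])+[x,y]
        return np.r_[np.c_[q,np.zeros(4)],np.c_[q,np.full(4,z1)]]
    return f
for n in ["top","scene"]:
    p=viewer.capture(n); H=hsv(p); 
    for name,f,x0 in [("clean_tray",rect(.11,.075,.007),[.601,-.127,.05]),("scrap_tray",rect(.075,.075,.03),[.475,-.358,.05])]:
        mm=models.cut_out(name,p)
        if mm: print(n,name,round(mm[0]["confidence"],2),fitm(p,comp(mm[0]["mask"],proj(p,x0[:2]+[0.01])[0]),f,x0,[.005,.005,.05]))
    c=proj(p,[.599,.109,.034])[0]
    g=(H[...,0]>50)&(H[...,0]<80)&(H[...,1]>100)
    m=comp(g,c); print("seal",fitm(p,m,lambda v:cyl(v[0],v[1],.022,.034,.033),[.599,.109],[.005,.005]))
st()
d=Ry(6.9)
move_gripper(.066)
r.servo_line([.4482,.3575,.11],.2,d); st()
r.servo_line([.4482,.3575,.0685],.08,d); st()
move_gripper(0.0); st()
p=snap("wrist","c1")
E
```

```text
top clean_tray 0.73 (array([ 0.60359906, -0.12778066,  0.0658509 ]), np.float64(3860.734666889374), np.int64(538))
top scrap_tray 0.64 (array([ 0.47658391, -0.36263016,  0.10390531]), np.float64(48.605479986814714), np.int64(2642))
seal (array([0.59496268, 0.10683067]), np.float64(4.901665096041348), np.int64(365))
scene clean_tray 0.96 (array([ 0.60168085, -0.12985664,  0.07533658]), np.float64(7.7392454937174024), np.int64(3296))
scene scrap_tray 0.71 (array([ 0.47740713, -0.35875794,  0.08861963]), np.float64(11.069540486243433), np.int64(1797))
seal (array([0.57000623, 0.06999885]), np.float64(492.559104108268), np.int64(25))
 t 3.17 pos [0.45  0.356 0.22 ] F [-0.1  0.5 -0. ] op 0.0879
 t 4.38 pos [0.4486 0.3581 0.1107] F [-0.3  0.5 -0.6] op 0.066
 t 5.04 pos [0.4483 0.3577 0.0685] F [ 0.3 -0.   0.6] op 0.0658
 t 5.54 pos [0.4483 0.3577 0.0687] F [-0.2 -0.3  1.1] op 0.0407
```

View pics/c1.png

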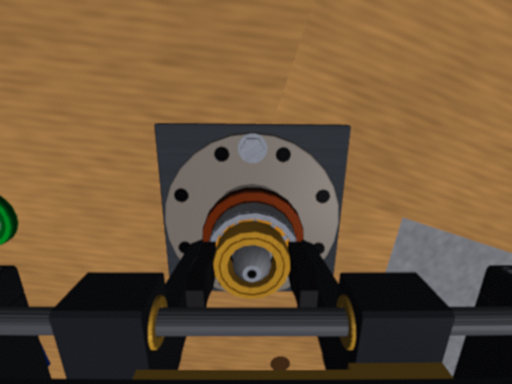

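```bash
cat >> h.py <<'E'
def guarded(xy,z0,zmin,ori,thr=3.,step=.001,sp=.03):
    """step down until contact force"""
    z=z0; r.servo_line([*xy,z],.06,ori); r.hold(.1)
    f0=np.mean([observe()["ft_force"][2] for _ in range(5)])
    while z>zmin+1e-6:
        z=max(z-step,zmin); r.servo_line([*xy,z],sp,ori)
        o=observe(); 
        if o["ft_force"][2]-f0>thr: break
    o=observe(); print("guard z",round(z,4),"actual",o["position"].round(4),"F",o["ft_force"].round(1),"f0",round(f0,1)); return z
E
python3 - <<'E'
from h import *
d=Ry(6.9); dt=Ry(4.1)
r.servo_line([.4482,.3575,.14],.15,d); st()
r.move_pose([.65,-.1255,.12],dt); st()
r.servo_line([.65,-.1255,.02],.15,dt)
guarded((.65,-.1255),.009,.0035,dt)
st(); snap("wrist","c2")
E
```

```text
t 6.22 pos [0.4479 0.3569 0.1394] F [ 0.4 -0.5 -1.6] op 0.0411
 t 8.12 pos [ 0.6502 -0.123   0.1201] F [ 0.3  1.1 -0.9] op 0.0413
guard z 0.005 actual [ 0.6501 -0.1255  0.0053] F [-0.8  0.1  2.6] f0 -0.5
 t 10.37 pos [ 0.6501 -0.1255  0.0053] F [-0.8  0.1  2.6] op 0.0412
```

View pics/c2.png

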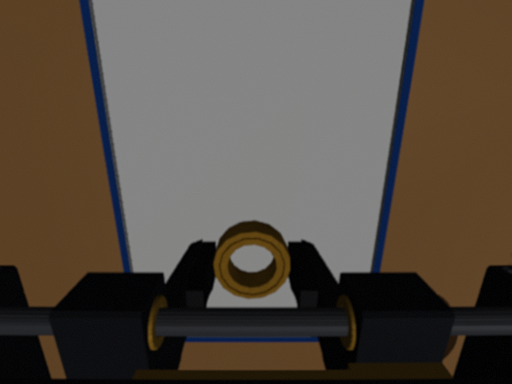

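```bash
python3 - <<'E'
from h import *
dt=Ry(4.1); d=Ry(6.9)
move_gripper(.056); st()
r.servo_line([.65,-.1255,.10],.2,dt); 
p=snap("wrist","d0")
r.move_pose([.4483,.358,.20],d); move_gripper(.08); r.hold(.1)
p=snap("wrist","d1"); st()
for t in ["bearing_center","old_seal_center"]:
    mm=models.cut_out(t,p); print(t,[round(m["confidence"],2) for m in mm])
    if mm and t=="bearing_center": print(fitm(p,comp(mm[0]["mask"],proj(p,[.4483,.358,.067])[0]),lambda v:cyl(v[0],v[1],.05,.067,.027),[.4483,.358],[.004,.004]))
im=cv2.imread("pics/d1.png"); cv2.imwrite("pics/d1z.png",cv2.resize(im[80:330,130:380],None,fx=2.4,fy=2.4,interpolation=cv2.INTER_CUBIC))
E
```

```text
t 10.83 pos [ 0.6499 -0.1255  0.0048] F [0.1 0.6 0.2] op 0.0561
 t 14.12 pos [0.4483 0.358  0.2   ] F [ 0.2  0.3 -0.6] op 0.0804
bearing_center [0.73]
(array([0.44997399, 0.3589015 ]), np.float64(14.292844586676624), np.int64(2254))
old_seal_center [0.71, 0.23]
```

View pics/d0.png

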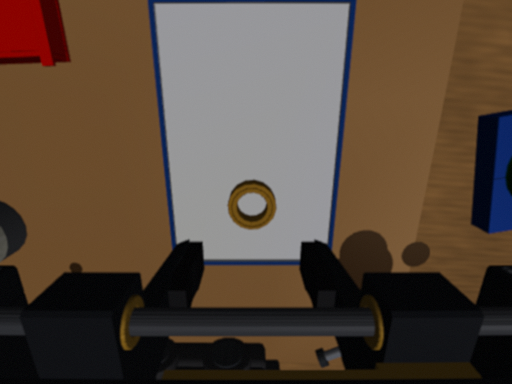

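View pics/d1z.png

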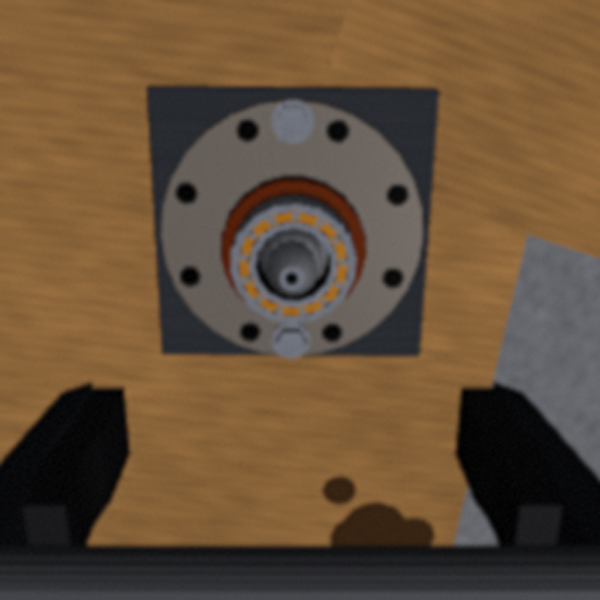

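```bash
python3 - <<'E'
from h import *
dt=Ry(4.1); d=Ry(6.9)
b=(.4497,.3585)
r.servo_line([*b,.09],.25,d); r.servo_line([*b,.0515],.08,d); move_gripper(0); st()
r.servo_line([*b,.13],.12,d); st()
p=snap("wrist","e1")
q=(.554,-.1325)
r.move_pose([*q,.12],dt); r.servo_line([*q,.02],.15,dt)
guarded(q,.009,.0035,dt); p=snap("wrist","e2")
E
```

```text
t 15.96 pos [0.4499 0.3586 0.0517] F [ 0.  -0.3  0.1] op 0.0537
 t 16.76 pos [0.4494 0.358  0.1294] F [-0.3 -0.5 -1.7] op 0.0535
guard z 0.004 actual [ 0.5542 -0.1325  0.0048] F [-1.2  0.4  5.7] f0 -1.4
```

```bash
cd pics; python3 -c "
import cv2,numpy as np
cv2.imwrite('e12.png',cv2.resize(np.hstack([cv2.imread('e1.png'),cv2.imread('e2.png')]),(800,300)))"
```

```text
(no output)
```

View pics/e12.png

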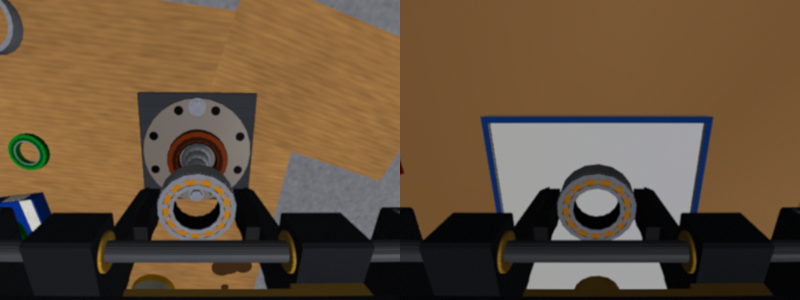

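Bearing is gripped level (e1), worn seal still on the boss; e2 shows it set down on the tray. Release and go for the worn seal.

```bash
python3 - <<'E'
from h import *
dt=Ry(4.1); d=Ry(6.9)
q=(.554,-.1325)
move_gripper(.067)
r.servo_line([*q,.10],.2,dt)
r.move_pose([.4483,.358,.20],d); move_gripper(.088); r.hold(.15)
p=snap("wrist","f1"); st()
mm=models.cut_out("old_seal_center",p); print([round(m["confidence"],2) for m in mm])
x=fitm(p,comp(mm[0]["mask"],proj(p,[.4483+.026,.358,.05])[0]),lambda v:cyl(v[0],v[1],.038,.05,.033),[.4483,.358],[.004,.004]); print(x)
E
```

```text
t 24.77 pos [0.4483 0.358  0.2   ] F [-1.  -1.  -0.7] op 0.0882
[0.88]
(array([0.44877449, 0.35940472]), np.float64(53.658135592577985), np.int64(2787))
```

View pics/f1.png

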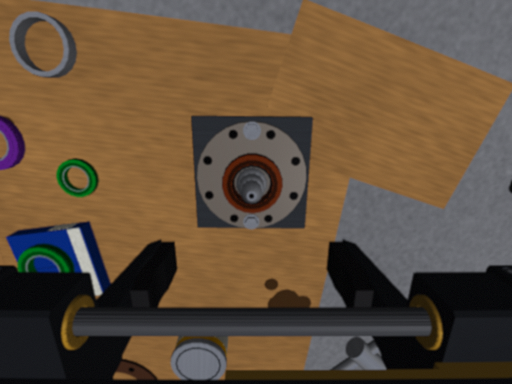

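```bash
python3 - <<'E'
from h import *
d=Ry(6.9); ds=Ry(5)
b=(.4487,.3587)
r.servo_line([*b,.08],.25,d); r.servo_line([*b,.036],.08,d); st(); move_gripper(0); st()
r.servo_line([*b,.14],.12,d); st(); snap("wrist","g1")
q=(.4775,-.359)
r.move_pose([*q,.14],ds); r.hold(.1); snap("wrist","g2"); st()
E
cd pics; python3 -c "
import cv2,numpy as np
cv2.imwrite('g12.png',cv2.resize(np.hstack([cv2.imread('g1.png'),cv2.imread('g2.png')]),(800,300)))"
```

```text
t 26.15 pos [0.4486 0.3589 0.0359] F [-0.6  0.3 -0.3] op 0.0881
 t 26.62 pos [0.4489 0.3588 0.0362] F [-0.6 -0.9  2.2] op 0.0655
 t 27.64 pos [0.4484 0.3582 0.1393] F [-0.1  0.5 -0.2] op 0.0648
 t 30.38 pos [ 0.4781 -0.3582  0.1401] F [ 1.2  0.8 -1.2] op 0.0651
```

View pics/g12.png

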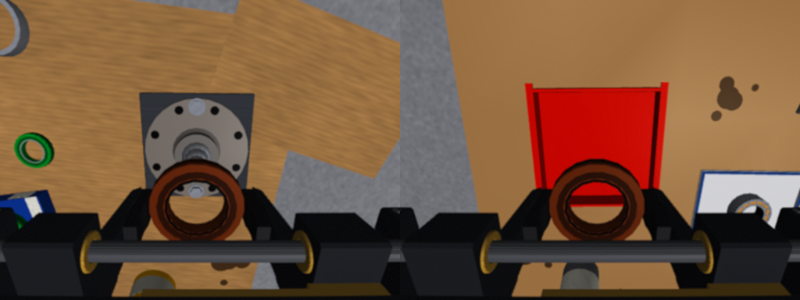

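```bash
python3 - <<'E'
from h import *
ds=Ry(5); q=(.4775,-.359)
r.servo_line([*q,.02],.2,ds); guarded(q,.012,.006,ds,thr=3)
move_gripper(.078); st()
r.servo_line([*q,.12],.25,ds); snap("wrist","h1")
r.move_pose([.598,.108,.18],Ry(0)); move_gripper(.088); r.hold(.15); p=snap("wrist","h2"); st()
mm=models.cut_out("new_seal_center",p)
for m in mm:
    ys,xs=np.nonzero(m["mask"]); print(round(m["confidence"],2),xs.mean(),ys.mean(),m["mask"].sum())
c=proj(p,[.598,.108,.034])[0]; H=hsv(p)
g=(H[...,0]>45)&(H[...,0]<85)&(H[...,1]>90)&(H[...,2]>30)
f=lambda v:cyl(v[0],v[1],.022,.034,.033)
print(c,fitm(p,comp(g,c+[0,25]),f,[.598,.108],[.004,.004]))
k=[m for m in mm if abs(np.nonzero(m["mask"])[1].mean()-c[0])<40]
if k: print(fitm(p,comp(k[0]["mask"],c),f,[.598,.108],[.004,.004]))
p2=viewer.capture("top"); H=hsv(p2); g2=(H[...,0]>45)&(H[...,0]<85)&(H[...,1]>90)
st()
E
```

```text
guard z 0.006 actual [ 0.4775 -0.359   0.0059] F [-0.1  0.5 -0.4] f0 -1.1
 t 33.41 pos [ 0.4776 -0.359   0.0061] F [-1.   0.5  0.2] op 0.0783
 t 36.39 pos [0.598 0.108 0.18 ] F [-0.5 -0.2 -1.5] op 0.088
0.84 190.9522240527183 30.955518945634267 2428
0.8 252.06259389083627 182.678517776665 1997
0.55 287.2977272727273 64.38560606060607 1320
[251.54895519 185.85717425] (array([0.59716699, 0.10911462]), np.float64(56.33595099656082), np.int64(2849))
(array([0.59698424, 0.10890092]), np.float64(22.862289362088028), np.int64(2924))
 t 36.49 pos [0.598 0.108 0.18 ] F [0.1 0.2 0.1] op 0.0878
```

```bash
cd pics; python3 -c "
import cv2,numpy as np
cv2.imwrite('h12.png',cv2.resize(np.hstack([cv2.imread('h1.png'),cv2.imread('h2.png')]),(800,300)))"
```

```text
(no output)
```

View pics/h12.png

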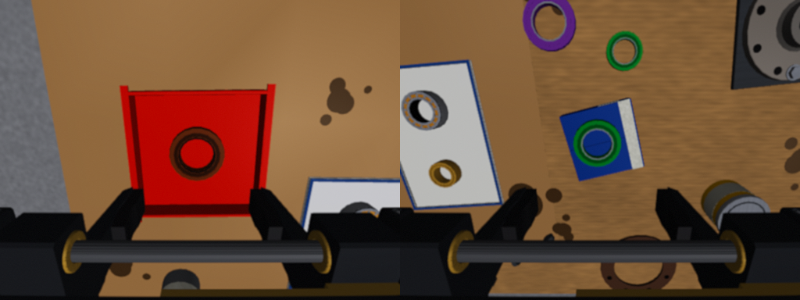

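```bash
python3 - <<'E'
from h import *
d=Ry(6.9); b=(.5971,.1090)
r.servo_line([*b,.06],.25,Ry(0)); r.servo_line([*b,.0237],.06,Ry(0)); st(); move_gripper(0); st()
r.servo_line([*b,.10],.12,Ry(0)); st()
r.move_pose([.4483,.358,.14],d); r.hold(.2)
p=snap("wrist","i1"); st(); o=observe()
H=hsv(p); g=(H[...,0]>45)&(H[...,0]<85)&(H[...,1]>90)&(H[...,2]>30)
z=o["position"][2]-.0017; c=proj(p,[.4483+.026,.358,z+.012])[0]
print(fitm(p,comp(g,c),lambda v:cyl(v[0],v[1],z,z+.012,.033),[.4483,.358],[.004,.004]))
mm=models.cut_out("new_seal_center",p)
if mm: print(mm[0]["confidence"],fitm(p,comp(mm[0]["mask"],c),lambda v:cyl(v[0],v[1],z,z+.012,.033),[.4483,.358],[.004,.004]))
E
```

```text
t 37.88 pos [0.597  0.1091 0.0234] F [-0.1 -0.1 -1. ] op 0.0881
 t 38.35 pos [0.5972 0.109  0.0238] F [ 0.4 -0.8 -0.2] op 0.0657
 t 39.13 pos [0.5967 0.1086 0.0995] F [-1.2  0.4 -1.2] op 0.0659
 t 40.51 pos [0.4493 0.3568 0.1397] F [-0.4 -0.6 -0.7] op 0.0658
(array([0.4495707 , 0.35652372]), np.float64(496.77940457790226), np.int64(10115))
0.84 (array([0.6088625, 0.3936875]), np.float64(1730.555726273386), np.int64(1798))
```

View pics/i1.png

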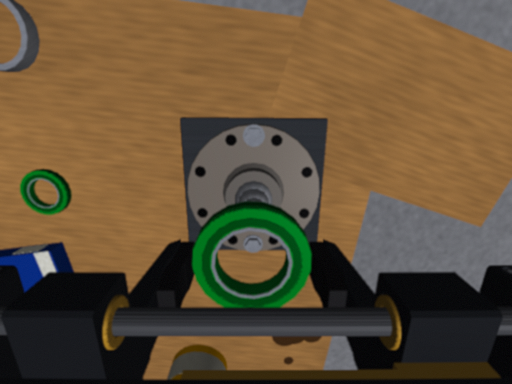

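```bash
cat >> h.py <<'E'
def descend(xy,zs,d,lim=8):
    for z in zs:
        r.servo_line([*xy,z],.06,d); o=observe(); print(round(z,3),o["position"].round(4),o["ft_force"].round(1))
        if np.abs(o["ft_force"]).max()>lim: print("STOP"); return False
    return True
E
python3 - <<'E'
from h import *
d=Ry(6.9); a=(.4483,.3580)
r.servo_line([*a,.095],.1,d); r.hold(.2)
if descend(a,[.088,.080,.074,.068,.062,.056,.05,.044],d):
    guarded(a,.0425,.0375,d); st(); snap("wrist","j1")
E
```

```text
0.088 [0.4482 0.3577 0.0876] [-0.1  0.7 -0.3]
0.08 [0.4481 0.3577 0.0795] [-0.7  0.3 -0.4]
0.074 [0.4481 0.3578 0.0736] [ 2.   0.4 -0.2]
0.068 [0.4481 0.3577 0.0676] [ 0.   0.8 -0.3]
0.062 [0.4481 0.3578 0.0616] [ 0.   0.2 -0.9]
0.056 [0.4481 0.3578 0.0556] [ 0.3 -0.3 -1.5]
0.05 [0.4481 0.3578 0.0496] [-0.4  0.2 -1. ]
0.044 [0.4481 0.3577 0.0436] [-0.6 -0.2 -0.3]
guard z 0.0385 actual [0.4484 0.3581 0.0394] F [-0.4 -1.7  8.5] f0 -1.6
 t 44.76 pos [0.4484 0.3581 0.0394] F [-0.4 -1.7  8.5] op 0.0659
```

View pics/j1.png

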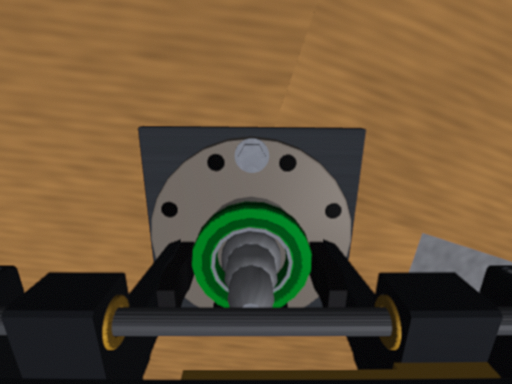

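```bash
python3 - <<'E'
from h import *
d=Ry(6.9); a=(.4483,.3580); dt=Ry(4.1)
move_gripper(.082); st()
r.servo_line([*a,.15],.2,d); r.hold(.15); p=snap("wrist","k1")
H=hsv(p); g=(H[...,0]>45)&(H[...,0]<85)&(H[...,1]>90)&(H[...,2]>30)
c=proj(p,[.4483+.026,.358,.05])[0]
print("seal",fitm(p,comp(g,c),lambda v:cyl(v[0],v[1],.038,.05,.033),[.4483,.358],[.004,.004]))
q=(.554,-.1325)
r.move_pose([*q,.16],dt); r.hold(.25); p=snap("wrist","k2"); st()
for t,x0,h,ra in [("bearing_center",q,.017,.027),("spacer_center",(.65,-.1255),.016,.021)]:
    for m in models.cut_out(t,p)[:2]:
        ys,xs=np.nonzero(m["mask"]); print(t,round(m["confidence"],2),xs.mean(),ys.mean(),proj(p,[*x0,.011]))
        print(fitm(p,comp(m["mask"],proj(p,[*x0,.02])[0]),lambda v:cyl(v[0],v[1],.003,.003+h,ra),x0,[.004,.004]))
E
cd pics; python3 -c "
import cv2,numpy as np
cv2.imwrite('k12.png',cv2.resize(np.hstack([cv2.imread('k1.png'),cv2.imread('k2.png')]),(800,300)))"
```

```text
t 45.24 pos [0.4482 0.358  0.0383] F [-0.6  0.6  0.1] op 0.0822
seal (array([0.44855031, 0.35823762]), np.float64(43.42963350228287), np.int64(3945))
 t 48.27 pos [ 0.5541 -0.1319  0.16  ] F [-0.4 -0.   0.4] op 0.0819
bearing_center 0.59 250.31946222791294 184.53905249679897 [[250.67531781 184.8434922 ]]
(array([ 0.55359069, -0.13239875]), np.float64(14.289257448794867), np.int64(2109))
spacer_center 0.61 250.90011481056257 262.8427095292767 [[250.78595431 263.11510998]]
(array([ 0.64984676, -0.12504677]), np.float64(27.84825961513018), np.int64(1052))
```

View pics/k12.png

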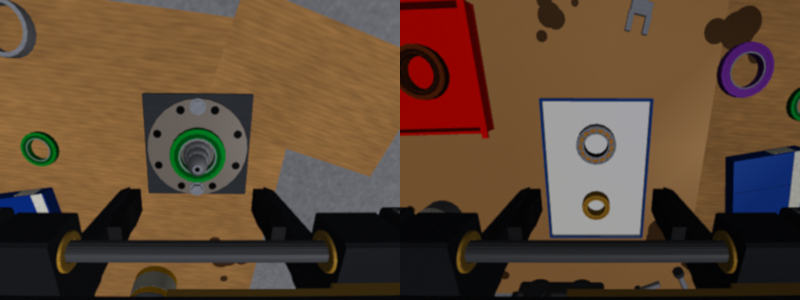

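```bash
python3 - <<'E'
from h import *
d=Ry(6.9); a=(.4483,.3580); dt=Ry(4.1); q=(.5537,-.1325)
r.servo_line([*q,.04],.2,dt); r.servo_line([*q,.0048],.06,dt); r.hold(.1); st(); move_gripper(0); st()
r.servo_line([*q,.10],.15,dt)
r.move_pose([*a,.14],d); r.servo_line([*a,.104],.1,d); r.hold(.2); p=snap("wrist","l1"); st()
z=observe()["position"][2]-.0018
m=models.cut_out("bearing_center",p)
if m: print(m[0]["confidence"],fitm(p,comp(m[0]["mask"],proj(p,[a[0]+.02,a[1],z+.017])[0]),lambda v:cyl(v[0],v[1],z,z+.017,.027),a,[.004,.004]))
if descend(a,[.096,.090,.084,.078,.072,.066,.060,.056],d):
    guarded(a,.0545,.0495,d); st(); snap("wrist","l2")
E
cd pics; python3 -c "
import cv2,numpy as np
cv2.imwrite('l12.png',cv2.resize(np.hstack([cv2.imread('l1.png'),cv2.imread('l2.png')]),(800,300)))"
```

```text
t 49.96 pos [ 0.5538 -0.1324  0.0048] F [-0.9 -0.   0.1] op 0.0822
 t 50.5 pos [ 0.5537 -0.1326  0.0048] F [ 0.5 -0.3 -0.1] op 0.0536
 t 53.87 pos [0.4485 0.3583 0.1045] F [-0.  -1.1 -1.5] op 0.0536
0.87 (array([0.448267  , 0.35834484]), np.float64(82.26119769064545), np.int64(7995))
0.096 [0.4481 0.3576 0.0955] [-0.1 -0.6 -1. ]
0.09 [0.4481 0.3577 0.0895] [ 0.5 -0.4 -1.6]
0.084 [0.4481 0.3577 0.0836] [ 0.3  0.  -1.1]
0.078 [0.4481 0.3577 0.0776] [-0.3  0.  -2.1]
0.072 [0.4481 0.3577 0.0716] [ 0.2 -0.1 -2. ]
0.066 [0.4481 0.3577 0.0656] [ 0.1  0.4 -2.3]
0.06 [0.4481 0.3577 0.0596] [-0.1  0.  -1.7]
0.056 [0.4482 0.3579 0.0558] [-0.1 -1.1 -1.4]
guard z 0.0505 actual [0.4484 0.3582 0.0512] F [-0.1 -0.9  6.3] f0 -0.5
 t 57.3 pos [0.4484 0.3582 0.0512] F [-0.1 -0.9  6.3] op 0.0535
```

View pics/l12.png

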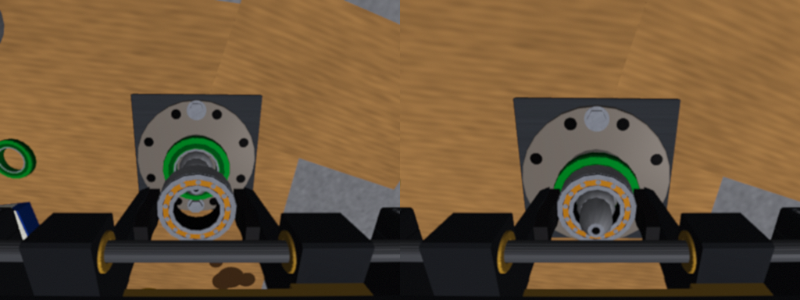

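```bash
python3 - <<'E'
from h import *
d=Ry(6.9); a=(.4483,.3580); dt=Ry(4.1); q=(.6499,-.1252)
r.servo_line([*a,.0512],.03,d); move_gripper(.066); st()
r.servo_line([*a,.15],.2,d); r.hold(.15); p=snap("wrist","n0")
m=models.cut_out("bearing_center",p)
if m: print(m[0]["confidence"],fitm(p,comp(m[0]["mask"],proj(p,[a[0]+.02,a[1],.067])[0]),lambda v:cyl(v[0],v[1],.05,.067,.027),a,[.004,.004]))
r.move_pose([*q,.10],dt); r.servo_line([*q,.04],.2,dt); r.servo_line([*q,.0048],.06,dt); r.hold(.1); st(); move_gripper(0); st()
r.servo_line([*q,.10],.15,dt)
r.move_pose([*a,.15],d); r.servo_line([*a,.108],.1,d); r.hold(.2); p=snap("wrist","n1"); st()
z=observe()["position"][2]-.0018
m=models.cut_out("spacer_center",p)
if m: print(m[0]["confidence"],fitm(p,comp(m[0]["mask"],proj(p,[a[0]+.017,a[1],z+.016])[0]),lambda v:cyl(v[0],v[1],z,z+.016,.021),a,[.004,.004]))
if descend(a,[.102,.096,.090,.084,.078,.073],d):
    guarded(a,.0715,.0665,d); st(); snap("wrist","n2")
E
cd pics; python3 -c "
import cv2,numpy as np
cv2.imwrite('n12.png',cv2.resize(np.hstack([cv2.imread('n1.png'),cv2.imread('n2.png')]),(800,300)))"
```

```text
t 57.98 pos [0.4483 0.3579 0.051 ] F [ 0.2  0.  -0.8] op 0.0662
0.85 (array([0.44832009, 0.35797425]), np.float64(37.77582135040164), np.int64(3104))
 t 62.06 pos [ 0.65   -0.1252  0.0047] F [ 0.5  0.8 -0.8] op 0.066
 t 62.56 pos [ 0.6499 -0.1252  0.0048] F [-0.6 -1.1 -0. ] op 0.0412
 t 66.06 pos [0.4485 0.3583 0.1086] F [ 0.2  0.7 -1. ] op 0.0407
0.92 (array([0.44826399, 0.35835057]), np.float64(81.75469895495189), np.int64(4861))
0.102 [0.4481 0.3577 0.1016] [-0.9 -0.3 -0.7]
0.096 [0.4481 0.3577 0.0955] [ 1.4 -0.3 -0.4]
0.09 [0.4481 0.3577 0.0895] [ 1.1  0.7 -1.2]
0.084 [0.4481 0.3577 0.0836] [ 0.6 -0.2 -0.6]
0.078 [0.4481 0.3577 0.0776] [-0.9  0.  -1.3]
0.073 [0.4482 0.3578 0.0726] [ 0.5  0.3 -0.6]
guard z 0.0675 actual [0.4484 0.3582 0.0679] F [0.1 0.5 3.9] f0 -0.0
 t 68.96 pos [0.4484 0.3582 0.0679] F [0.1 0.5 3.9] op 0.0415
```

View pics/n12.png

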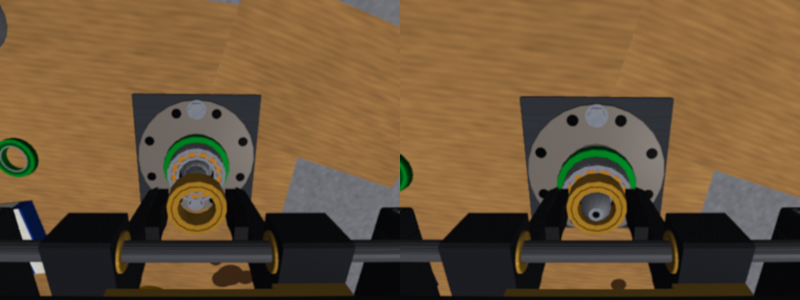

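```bash
python3 - <<'E'
from h import *
d=Ry(6.9); a=(.4483,.3580)
r.servo_line([*a,.0679],.03,d); move_gripper(.056); st()
r.servo_line([*a,.20],.2,d); r.hold(.3); p=snap("wrist","z1")
m=models.cut_out("spacer_center",p)
if m: print(m[0]["confidence"],fitm(p,comp(m[0]["mask"],proj(p,[a[0]+.017,a[1],.083])[0]),lambda v:cyl(v[0],v[1],.067,.083,.021),a,[.004,.004]))
r.move_pose([.48,.05,.3],RD); r.hold(.3); st()
for n in ["scene","top"]:
    p=snap(n,"z_"+n)
    for t,z0,z1,ra in [("spacer_center",.067,.083,.021)]:
        m=models.cut_out(t,p)
        if m: print(n,m[0]["confidence"],fitm(p,comp(m[0]["mask"],proj(p,[*a,.083])[0]),lambda v:cyl(v[0],v[1],z0,z1,ra),a,[.004,.004]))
    for t in ["grease_tin","fluid_bottle","old_seal_center","new_seal_center","spacer_center","bearing_center"]: print(t,[(x["position"],round(x["confidence"],2)) for x in models.tip_of(t,p)][:3])
i=cv2.imread("pics/z1.png")[80:330,130:380]; j=cv2.imread("pics/z_scene.png")[190:330,340:500]
cv2.imwrite("pics/z1z.png",np.hstack([cv2.resize(i,(400,400),interpolation=cv2.INTER_CUBIC),cv2.resize(j,(400,400),interpolation=cv2.INTER_CUBIC)]))
E
```

```text
t 69.67 pos [0.4482 0.3578 0.0677] F [ 1.1  0.5 -0.2] op 0.0561
0.74 (array([0.44791899, 0.35836279]), np.float64(29.454589903124386), np.int64(1463))
 t 72.42 pos [0.48   0.0508 0.2998] F [-0.5  0.2 -0.5] op 0.0563
scene 0.72 (array([0.44815408, 0.35855079]), np.float64(13.85378407248856), np.int64(415))
grease_tin [([0.6996, 0.3157, 0.0005], 0.63)]
fluid_bottle [([0.6922, -0.365, 0.0037], 0.9)]
old_seal_center [([0.477, -0.3601, 0.0075], 0.67)]
new_seal_center [([0.4508, 0.357, 0.0453], 0.58), ([0.4427, 0.056, 0.0027], 0.55), ([0.4787, 0.1425, 0.006], 0.54)]
spacer_center [([0.4461, 0.3569, 0.0747], 0.84)]
bearing_center [([0.4481, 0.3596, 0.0564], 0.87)]
top 0.65 (array([0.45030098, 0.35899561]), np.float64(117.73767629511687), np.int64(35))
grease_tin [([0.7033, 0.3198, 0.0026], 0.59), ([0.4727, -0.3555, 0.0004], 0.47)]
fluid_bottle [([0.6935, -0.3644, 0.0024], 0.6)]
old_seal_center [([0.4796, -0.3611, 0.0103], 0.77), ([0.6938, -0.3639, -0.0007], 0.49), ([0.4737, -0.357, 0.0005], 0.27)]
new_seal_center [([0.4488, 0.3549, 0.0378], 0.66), ([0.4785, 0.1442, 0.0052], 0.6), ([0.4449, 0.052, 0.0055], 0.54)]
spacer_center [([0.7029, 0.3151, -0.0007], 0.68), ([0.4509, 0.3527, 0.0762], 0.63)]
bearing_center [([0.4472, 0.3576, 0.0557], 0.67)]
```

View pics/z1z.png

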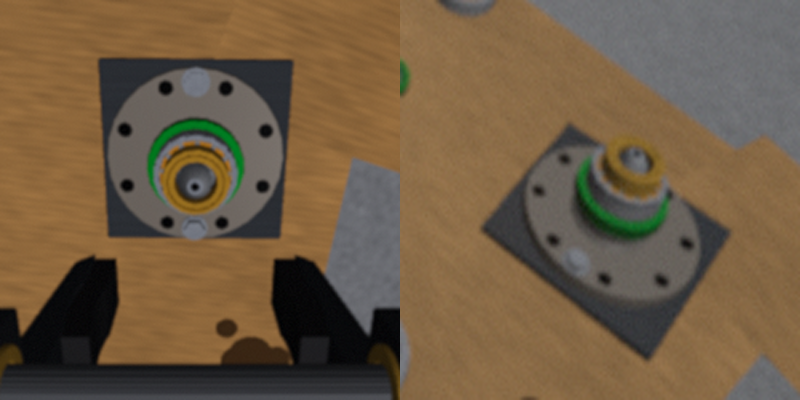

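View pics/z_scene.png

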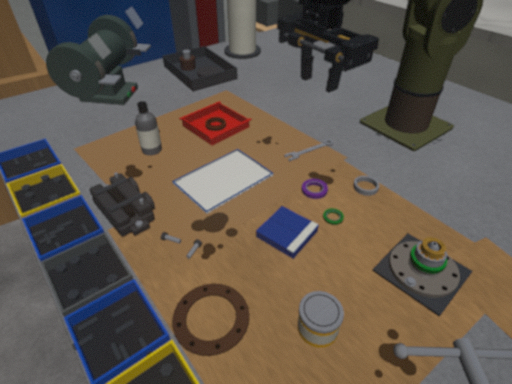

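The scene picture shows the green seal, bearing and spacer stacked level on the axle at about (432, 255). The worn seal lies in the red tray at (215, 124), and the tin and bottle are where they were. I'm handing in.

```bash
python3 -c "
from h import *
print(order.finish_job()); st()"
```

```text
the job is handed in; nothing more can be done
None
the job is handed in; nothing more can be done
```

The seal is changed, and the job was handed in at about 73 s of the 144 s allowed.

**What I did:**
- I took off the spacer and then the bearing and laid both flat on the clean tray, about 96 mm apart.
- I put the worn seal in the red scrap tray. It was released about 4 mm above the floor, as the fingertips reach lower than the ring.
- I slid the new green seal, the bearing and the spacer onto the axle in turn, each lowered until it made contact and then released.

**Last checks:**
- **Seating:** contact came within about 0.5 mm of the expected fully-home height for all three parts, at up to 8.5 N of vertical force.
- **Stack:** it looks level and concentric in the wrist and scene pictures, and the spacer measures within 1 mm of the axle centre.
- **Elsewhere:** the worn seal lies in the scrap tray. The tin and bottle show no movement beyond the networks' few-millimetre scatter. The gripper is open and clear of everything.

**What disagreed:**
- **Top-camera masks:** some of the networks' outlines from this view were too small or poor to use, namely the clean tray, the axle plate behind the arm, and the final spacer. I relied on the wrist and scene fits instead.
- **False finds:** in the last top picture the networks also reported a second tin in the scrap tray, a second spacer on the tin, and a worn seal at the bottle. The scene picture shows none of these.

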